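# A level scoop of shelf rests

## Task

Pick up the scoop by its overhead bar, slide it along the board, under the strike plate, beneath the pile until its mouth is at the bin's end wall, and lift it just clear of the runners, heaped with all three rests. Keeping it low, draw it straight back out under the strike plate, so that the plate strikes the excess rest back into the bin. Stand the scoop, with two rests lying level in it, on the landing board in front of the plate and let go; the gripper must not touch the rests.

Things in the scene. Friction and masses are not known exactly. Their poses are not given: they have to be found in the camera images.
- scoop_grip (a point): Aluminium scoop, 0.25 kg, starting level on the bench: middle of its wooden grip bar, 136 mm above its underside; x towards its mouth, z up. Bar x -55 to 35, 22 wide, 24 high. Blade 44 wide, 2.5 thick, x -45 to 45.5, with a round lip 7 high at the mouth. Back wall 90 wide, 42 high; a post behind it (x -55 to -45) carries the bar. Two rests lie level on the blade, tops 43 high; a third stands proud.
- bin_gate (a point): Bin fixed to the bench: top of its base board (10 mm above bench), mid-width, right below the steel strike plate; x into the bin, z up. Plate: upright, across the whole entrance, 5 thick, lower edge 74 and top 100 above the board. Before it (x -150 to 0) lies the open landing board. Behind it rests lie on two runners 14 high, 64 apart, with 4 mm stops at the plate end; end wall at x 80, side walls, 60 high.
- rest_a_mid (a point): Plain beech rest, a round-ended rod 40 mm in diameter and 120 long, 90 g: its middle; its axis is y. Starts across the bin on the runners, against the end wall. The scoop's blade passes between the runners, beneath the rests; with its mouth at the end wall the scoop's middle is at x 33 of the bin (22 to 34 will do).
- rest_b_mid (a point): Plain beech rest, a round-ended rod 40 mm in diameter and 120 long, 90 g: its middle; its axis is y. Starts across the bin on the runners, beside the first, on the plate's side. The rests clear the runners' stops once the scoop is lifted 18 mm off the board.
- rest_c_mid (a point): Plain beech rest, a round-ended rod 40 mm in diameter and 120 long, 90 g: its middle; its axis is y. Starts on top, in the groove between the other two. With the scoop lifted 24 mm (18 to 30) off the board the plate passes about 7 mm over the two lower rests and pushes the top one off over the mouth; any of the three may be the one that stays in the bin.
Not all that is in view belongs to the job. There is more than one size of the part that bears scoop_grip; the job needs the smallest.

How it is judged:
By the outcome, as a careful person would: the job done as asked, in the order asked, and still so for the second after the job is handed in, with the robot touching nothing.
It also fails if it takes over 51 s, if anything falls off the work surface, if the arm or the gripper's body presses on something with over 40 N, if the wrist force passes 120 N, or if a joint passes its speed limit or range.

## Robot

A 6-joint arm with a two-finger parallel gripper is mounted at the origin on the work surface. World frame = base frame: x ahead of the robot, y to its left, z up, the work surface at z = 0. Lengths are in m, angles in rad, forces in N, time in s.
With the tool pointing down it reaches from about 0.275 to 0.875 m from the base axis. Payload 12.5 kg.
Tool frame: the origin (TCP) lies at the very end of the fingers, on their centre line; the grasp point (between the pads) lies 19 mm behind it; z points along the fingers, y is the line along which they close (so a half turn about z gives the same grasp; the last joint's range is limited). The gripper opens to 85 mm and grips with 20 to 120 N. Pads are 22 mm wide; open, the fingers measure 114 mm over their backs; the gripper's body (76 mm by 85 mm) begins 54 mm behind the grasp point. The pads swing forward as they close: fully open they stand 13 mm farther back than shut.
Start: joints at [1.198, 0.351, 1.652, -0, 1.139, -0.085], TCP at [0.156, 0.527, 0.231] pointing down, gripper open.
Joint ranges: [-2.75, 2.75], [-0.79, 2.1], [0.01, 2.65], [-1.57, 4.71], [0.07, 3.14], [-2.87, 2.87]. Speed limits (rad/s): [2.22, 2.22, 2.79, 3.14, 3.14, 3.14].

## Interface

Orientations are given as a 3x3 rotation matrix whose columns are the frame's x, y, z axes.
In Python, from bench import manip gives the robot as it stands. Calls block until the motion is done:
- manip.move_ptp(position, orientation): joint-space move of the TCP to a pose.
- manip.move_l(position, attitude=None, max_speed=0.15): straight line of the TCP; attitude=None keeps the orientation; max_speed is the mean speed in m/s.
- manip.move_j(angles): joint-space move.
- manip.set_gripper(opening, effort=None): opening from 0.0 (shut) to 1.0 (fully open); effort is the grip in N (None keeps the last); returns when the fingers have stopped.
- manip.dwell(seconds).
- manip.inverse_kinematics(position, orientation): joint angles nearest the present ones, or None.
- manip.grab_frame(name): name is "side" or "top"; returns (picture, depth): 480x640x3 uint8, red, green, blue; 480x640 float32, m along the optical axis (not along the pixel's ray), 0 where there is no reading.
- manip.get_calibration(name): a dict with "camera_matrix" (3x3 intrinsics, pixels), "R" (3x3) and "t" (3): a world point X has camera coordinates R X + t. Camera axes: x right, y down, z forward; pixel columns grow to the right and rows downward; lengths in m; the calibration is good to about 2 mm. A picture is of the moment at which its call begins. get_calibration takes no time and is no camera call.
A pose or a line that the arm cannot do raises manip.Unreachable and nothing moves.
- manip.sign_off(): hands the job in; it is judged then, once.
Trained networks look in the newest picture that a camera, given by its name, has taken for a name from the list of things; names that differ only in an ending like _2 or _b are one class to them, and where a whole thing is asked for, a point or a joint stands for the part that bears it (a point fixed in the world has none). Each returns a list of dicts, best first, with "confidence" (0 to 1); they miss things now and then, are a little off and sometimes report something else, mostly with a low value. They report only what shows in the picture. A call takes as long as a camera call. They do not tell look-alikes from the thing itself.
- manip.look_for(camera, name): "at" ([x, y, z] in m, in world coordinates, good to about 4 mm: the middle of the surface that is visible of it).
Readings, each from a call of its own:
- manip.current_time(): time.
- manip.current_qpos(): joint angles.
- manip.current_joint_vel(): joint speeds.
- manip.current_joint_torque(): joint torques, N m.
- manip.current_ee_pos(): TCP position.
- manip.current_tcp_rot(): TCP orientation.
- manip.current_force(): force on the tool from outside, world axes, zero at the start.
- manip.current_ft_torque(): the same for the moment, N m.
- manip.current_grip_width(): opening from 0.0 (shut) to 1.0 (fully open).
- manip.current_grip_force(): force on a finger pad.
Only numpy, scipy, OpenCV 4.12 (cv2) and the standard library are available. Lean on these libraries where they do the work, as an engineer would, in place of code of your own. Each camera call takes 0.05 s, during which the arm holds its last target. There are 200 camera calls.

## Working session

There is one attempt and no reset: what is moved stays moved. The work goes in short steps, each a Python script; the robot and the scene stay as the last script left them, time stands still between calls to the robot, and variables do not carry over. Pictures are saved under pics/ and viewed, at most 10 in all, crops included, and the job is handed in when it is done.

```bash
mkdir -p pics
python3 - <<'E'
from bench import manip as m
import cv2,numpy as np
for c in ("side","top"):
    im,d=m.grab_frame(c); cv2.imwrite(f"pics/{c}0.png",im[:,:,::-1]); np.savez(f"{c}0.npz",im=im,d=d)
    k=m.get_calibration(c); print(c,np.round(-k["R"].T@k["t"],3),np.round(k["R"],2).tolist(),k["camera_matrix"][0][0])
    K,R,t=k["camera_matrix"],k["R"],k["t"]
    for n in ("scoop_grip","bin_gate","rest_a_mid"):
        for r in m.look_for(c,n):
            p=K@(R@np.array(r["at"])+t); print(n,round(r["confidence"],2),np.round(r["at"],4),np.round(p[:2]/p[2]))
print(m.current_time())
E
```

```text
side [0.472 0.479 0.671] [[-0.97, -0.24, 0.01], [-0.18, 0.72, -0.67], [0.16, -0.66, -0.74]] 481.1546414559769
scoop_grip 0.91 [0.5863 0.1339 0.0411] [305. 343.]
scoop_grip 0.88 [ 0.7727 -0.2262  0.0446] [264. 168.]
bin_gate 0.89 [ 0.4874 -0.1808  0.0122] [400. 220.]
rest_a_mid 0.71 [ 0.59   -0.1889  0.0562] [349. 191.]
top [0.54  0.015 0.929] [[-0.01, -1.0, 0.04], [-1.0, 0.0, -0.09], [0.09, -0.04, -0.99]] 518.593829836537
scoop_grip 0.93 [0.5889 0.1259 0.1405] [225. 253.]
scoop_grip 0.62 [ 0.7678 -0.1972  0.0542] [421. 152.]
scoop_grip 0.59 [0.4332 0.2116 0.0689] [177. 352.]
rest_a_mid 0.77 [ 0.5917 -0.1983  0.063 ] [425. 253.]
0.4
```

View pics/side0.png

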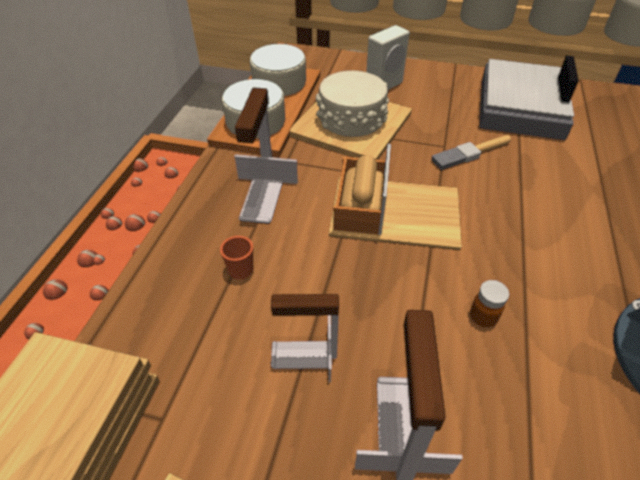

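View pics/top0.png

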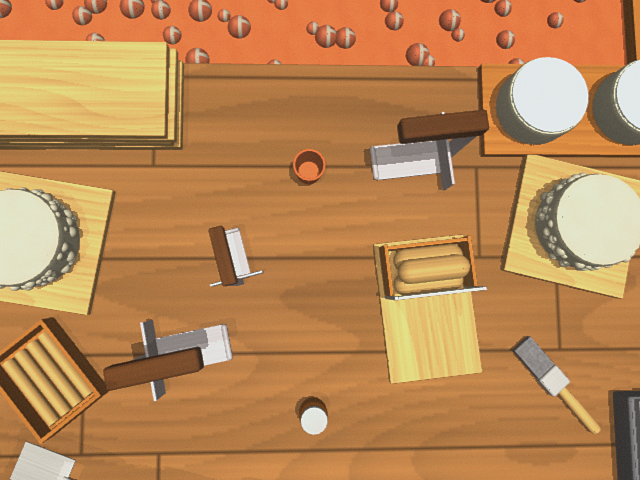

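The top view shows three scoops, with bars at (225,253), (445,127) and (153,368). The bin is at (430,265) with its plate at (437,293), and its board extends to about (433,380). The scoop at (225,253) looks smallest, so I'll measure bar lengths from depth and check with a crop.

```bash
cat > h.py <<'E'
from bench import manip as m
import cv2,numpy as np
def cloud(c,d):
    k=m.get_calibration(c);K,R,t=k["camera_matrix"],k["R"],k["t"]
    v,u=np.mgrid[:480,:640]; P=np.stack([(u-K[0][2])/K[0][0]*d,(v-K[1][2])/K[1][1]*d,d],-1)
    W=(P-t)@R; W[d<=0]=np.nan; return W
def rect(W,x,y,z,name=""):
    s=np.all((W>=[x[0],y[0],z[0]])&(W<=[x[1],y[1],z[1]]),-1); p=W[s]
    if len(p)<10: print(name,"few",len(p)); return p
    (c,sz,a)=cv2.minAreaRect((p[:,:2]*1000).astype(np.float32))
    print(name,len(p),"c",np.round(c,1),"size",np.round(sz,1),"ang",round(a,2),"zmed",np.round(np.median(p[:,2])*1000,1)); return p
E
python3 - <<'E'
from h import *
W={c:cloud(c,np.load(c+"0.npz")["d"]) for c in("top","side")}
for c in W:
    w=W[c]; print(c, "bench z", np.nanmedian(w[(w[...,2]<.02)&(w[...,0]<.5)&(w[...,0]>.35)&(abs(w[...,1])<.05)][:,2]) if c=="top" else np.nanmedian(w[(w[...,2]<.02)&(abs(w[...,1])<.05)][:,2]))
    rect(w,(.5,.67),(.05,.2),(.138,.16),"barS")
    rect(w,(.5,.67),(.05,.22),(.025,.06),"wallS")
    rect(w,(.7,.9),(-.35,-.1),(.14,.3),"barR")
    rect(w,(.3,.5),(.1,.36),(.14,.3),"barL")
    rect(w,(.45,.7),(-.33,-.08),(.102,.125),"plate")
    rect(w,(.3,.545),(-.33,-.08),(.006,.015),"board")
    rect(w,(.5,.7),(-.33,-.08),(.063,.0735),"binwalls")
im=np.load("top0.npz")["im"][200:320,160:500]
cv2.imwrite("pics/crop.png",cv2.resize(im,None,fx=2.3,fy=2.3,interpolation=cv2.INTER_CUBIC)[:,:,::-1])
E
```

```text
top bench z 0.0020555849139679643
barS 920 c [585.  129.7] size [89.9 22.2] ang 14.73 zmed 149.6
wallS 95 c [547.8 119.6] size [12.9 89. ] ang 14.82 zmed 43.7
barR 2320 c [ 769.4 -194.7] size [ 32.5 127.6] ang 6.52 zmed 211.1
barL 2456 c [428.5 212.8] size [ 31.7 127.9] ang 11.38 zmed 211.9
plate 358 c [ 547.6 -206.8] size [ 48.6 148.4] ang 6.21 zmed 111.5
board 7579 c [ 422.5 -204.7] size [246.6 243.6] ang 89.48 zmed 11.9
binwalls 1333 c [ 569.1 -204.6] size [ 90.5 148.9] ang 6.29 zmed 67.4
side bench z -0.0006723922455216043
barS 1152 c [584.4 131.6] size [90.  23.9] ang 14.75 zmed 146.8
wallS 215 c [546.9 122.3] size [12.1 89.3] ang 13.72 zmed 41.3
barR 1308 c [ 767.7 -192.7] size [ 32.1 129.5] ang 5.83 zmed 207.8
barL 4272 c [428.  215.3] size [ 32.  127.2] ang 11.17 zmed 208.8
plate 160 c [ 525.4 -208.4] size [  5.4 150.1] ang 5.82 zmed 109.2
board 4524 c [ 464.3 -213.9] size [177.2 168. ] ang 5.64 zmed 9.2
binwalls 622 c [ 567.9 -203.8] size [ 90.4 151.8] ang 6.06 zmed 68.2
```

View pics/crop.png

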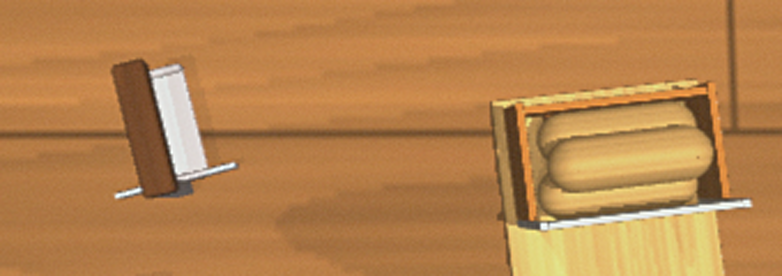

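The crop confirms it. The left scoop has a 90 x 22 mm bar, while the other two have bars about 128 x 32 mm. It sits at (225,253) in the full picture with its mouth towards +x. I'll grasp it next.

```bash
cat >> h.py <<'E'
def ori(deg,flip=False):
    a=np.radians(deg)+(np.pi if flip else 0); c,s=np.cos(a),np.sin(a)
    return np.array([[c,s,0],[s,-c,0],[0,0,-1]])
BAR=np.array([.5847,.1306]); YS=14.74
GATE=np.array([.526,-.2089]); YB=6.1
OX=-.005   # grasp point in the scoop frame
def binpos(xscoop,tcpz):   # TCP for scoop middle at bin x
    a=np.radians(YB); return np.r_[GATE+(xscoop+OX)*np.array([np.cos(a),np.sin(a)]),tcpz]
ZG=.119   # TCP height with scoop underside at z=0
E
python3 - <<'E'
from h import *
W=cloud("top",np.load("top0.npz")["d"])
rect(W,(.505,.539),(-.31,-.1),(.105,.118),"plate")
a=np.radians(YS); p=np.r_[BAR+.005*np.array([np.cos(a),np.sin(a)]),ZG]
for f in (0,1):
    for q in ((p,YS),(binpos(-.08,ZG+.12),YB),(binpos(-.08,ZG+.01),YB),(binpos(.031,ZG+.034),YB)):
        r=m.inverse_kinematics(q[0],ori(q[1],f)); print(f,None if r is None else np.round(r,2))
E
```

```text
plate 311 c [ 526.4 -209.3] size [  5.8 148.1] ang 6.21 zmed 111.7
0 [ 0.14  0.58  1.6  -0.    0.96  1.46]
0 [-0.55  0.24  1.79 -0.    1.12  0.91]
0 [-0.55  0.39  1.89 -0.    0.86  0.91]
0 [-0.44  0.51  1.62 -0.    1.01  1.03]
1 [ 0.14  0.58  1.6  -0.    0.96 -1.69]
1 [-0.55  0.24  1.79 -0.    1.12 -2.23]
1 [-0.55  0.39  1.89 -0.    0.86 -2.23]
1 [-0.44  0.51  1.62 -0.    1.01 -2.11]
```

Run:
```python
from h import *
a=np.radians(YS); p=np.r_[BAR+.005*np.array([np.cos(a),np.sin(a)]),ZG]; R=ori(YS)
m.move_ptp(p+[0,0,.1],R)
m.move_l(p,max_speed=.12)
m.set_gripper(0.0,80)
print("grip",m.current_grip_width(),m.current_grip_force(),m.current_ee_pos(),m.current_force())
m.move_l(p+[0,0,.13],max_speed=.15)
m.move_l(binpos(-.085,ZG+.13),ori(YB),max_speed=.18)
m.move_l(binpos(-.085,ZG+.02),max_speed=.12)
print(m.current_ee_pos(),m.current_force(),m.current_ft_torque(),m.current_time(),m.current_grip_width())
for c in("side","top"):
    im,d=m.grab_frame(c); np.savez(c+"1.npz",im=im,d=d)
    W=cloud(c,d)
    rect(W,(.38,.53),(-.33,-.08),(.155,.185),"bar?")
    rect(W,(.38,.50),(-.29,-.1),(.063,.085),"wall")
    cv2.imwrite(f"pics/{c}1.png",(im if c=="side" else im)[100:400,280:600,::-1].repeat(2,0).repeat(2,1)[:600,:640])
```

```text
grip 0.24166936763660152 78.82474064826965 [0.58982839 0.13204227 0.11932966] [1.03747997 1.31375502 3.66732273]
[ 0.43687066 -0.21866029  0.13962411] [-0.16938094  0.57278292 -1.76425709] [ 0.01719557 -0.0331351   0.00030582] 8.4583 0.24622997662494872
bar? 600 c [ 431.8 -208.3] size [53.5 90.9] ang 88.15 zmed 166.1
wall 68 c [ 394.2 -230.8] size [13.3 62. ] ang 5.53 zmed 73.2
bar? 394 c [ 438.1 -207.9] size [30.9 84.3] ang 76.32 zmed 169.8
wall 46 c [ 392.5 -203.7] size [10.7 48.5] ang 0.59 zmed 66.4
```

View pics/side1.png

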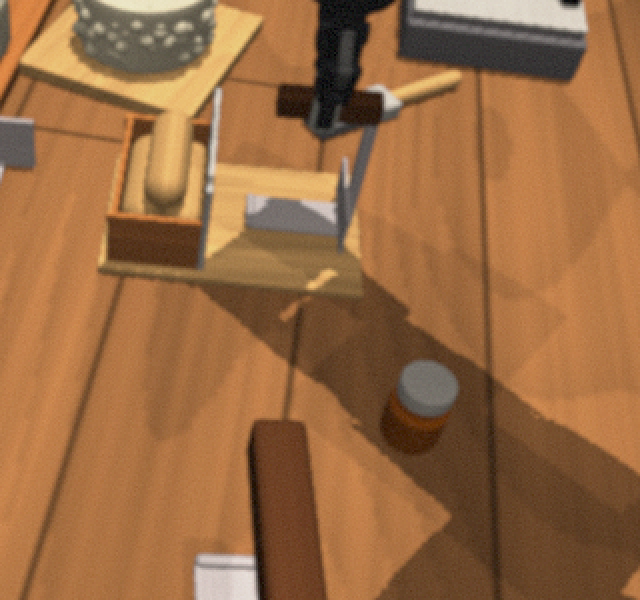

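The side picture shows the scoop held level, with its blade at crop (250–340, 215) in line with the plate at (212,180). The back wall is at x≈394 mm against 393 expected. Next I'll lower it to the board and slide it in.

Run:
```python
from h import *
f0=m.current_force()
for dz in (.0125,.0115,.0105,.0100):
    m.move_l(binpos(-.085,ZG+dz),max_speed=.03); f=m.current_force()-f0; print(dz,np.round(f,2))
    if f[2]>2.5: break
Z=ZG+dz+.0004
for x in (-.02,.015,.025,.031):
    m.move_l(binpos(x,Z),max_speed=.06); f=m.current_force()-f0; print(x,np.round(f,2),m.current_ee_pos())
    if f[0]<-12: print("stop");break
print(m.current_time(),m.current_grip_width())
im,d=m.grab_frame("side"); cv2.imwrite("pics/side2.png",cv2.resize(im[120:280,280:480,::-1],None,fx=3,fy=3))
```

```text
0.0125 [-0.61 -0.68 -0.09]
0.0115 [-0.78 -1.12  0.18]
0.0105 [ 1.15 -0.84 -0.31]
0.01 [0.02 0.06 5.1 ]
-0.02 [ 0.61 -0.24  3.54] [ 0.50117168 -0.21153975  0.12933805]
0.015 [ 0.73 -0.76  3.17] [ 0.53609222 -0.20776178  0.12932453]
0.025 [-0.31 -0.97  2.11] [ 0.54618195 -0.20675945  0.12935487]
0.031 [ 0.14 -0.52  3.97] [ 0.55205815 -0.20610978  0.12934391]
12.2417 0.24376604754763012
```

View pics/side2.png

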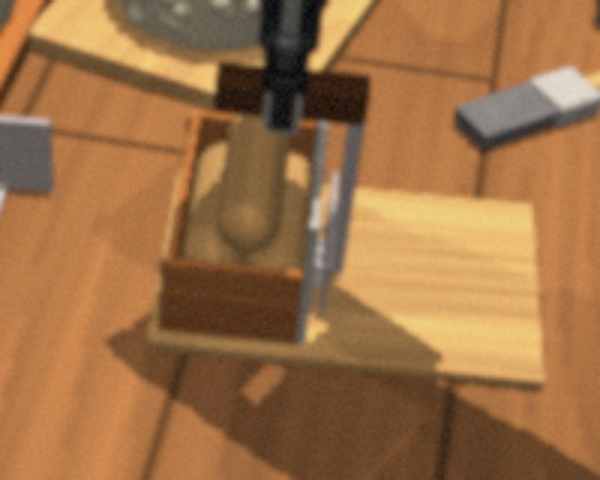

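The picture shows the scoop under the pile, with its back wall at crop (335,235) just outside the plate at (312,230) and no sideways contact. I'll lift it slowly and check.

Run:
```python
from h import *
Z=ZG+.010
m.move_l(binpos(.032,Z+.0004),max_speed=.03); print(m.current_force())
m.move_l(binpos(.032,Z+.0245),max_speed=.02)
m.dwell(.4)
print(m.current_force(),m.current_ft_torque(),m.current_ee_pos(),m.current_time(),m.current_grip_width())
im,d=m.grab_frame("side"); a=im[120:280,280:480,::-1]
W=cloud("side",d)
im,d=m.grab_frame("top"); b=im[200:360,350:550,::-1]
cv2.imwrite("pics/s3.png",cv2.resize(np.hstack([a,b]),None,fx=2,fy=2))
```

```text
[-0.54565249  0.31043177  0.58076957]
[-0.25503592  0.63909505 -5.48027962] [0.02538521 0.02123653 0.0285589 ] [ 0.55285657 -0.20603066  0.15350467] 14.3 0.2466057916550067
```

View pics/s3.png

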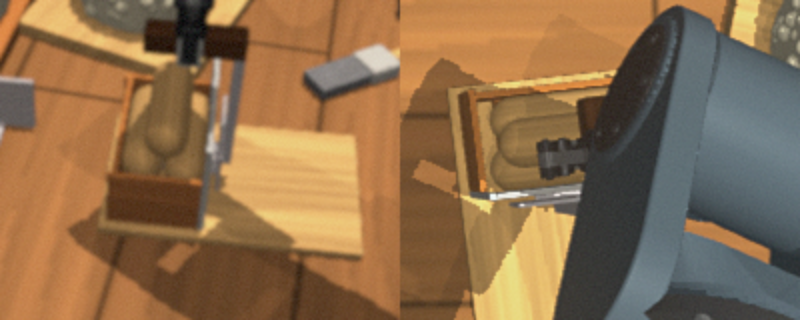

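All three rests are up and heaped: the wrist reads about 5.2 N, and the side view shows two lower rests with the third on top at (168,115). I'll draw it straight back now.

Run:
```python
from h import *
Z=ZG+.0345
for x in (.015,0,-.02,-.04,-.08):
    m.move_l(binpos(x,Z),max_speed=.05); print(x,np.round(m.current_force(),2),np.round(m.current_ee_pos(),4))
m.dwell(.3); print(m.current_force(),m.current_ft_torque(),m.current_time(),m.current_grip_width())
im,d=m.grab_frame("side"); cv2.imwrite("pics/s4.png",cv2.resize(im[120:280,300:500,::-1],None,fx=3,fy=3))
```

```text
0.015 [ 0.14  0.56 -5.54] [ 0.5359 -0.208   0.1537]
0 [ 0.02  0.5  -5.27] [ 0.5209 -0.2095  0.1536]
-0.02 [ 0.18 -0.32 -4.87] [ 0.5011 -0.2117  0.1537]
-0.04 [ 0.21 -0.71 -6.1 ] [ 0.4812 -0.2138  0.1537]
-0.08 [ 0.06  0.17 -3.81] [ 0.4417 -0.218   0.1536]
[ 0.51139546  0.59371262 -3.92597125] [-0.01997264 -0.05274095  0.04270184] 17.6917 0.24252220500075716
```

View pics/s4.png

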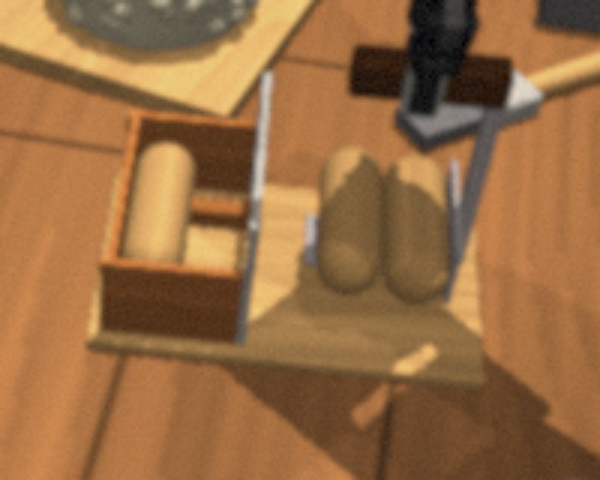

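The excess rest is back in the bin at (160,200), and two rests lie level in the scoop at (350,220) and (418,225). I'll set it down and let go.

Run:
```python
from h import *
f0=m.current_force()
m.move_l(binpos(-.08,ZG+.013),max_speed=.03)
for dz in (.0115,.0105,.010,.0095):
    m.move_l(binpos(-.08,ZG+dz),max_speed=.01); m.dwell(.1); f=m.current_force()-f0; print(dz,np.round(f,2))
    if f[2]>3: break
m.set_gripper(.7); m.dwell(.2); print(m.current_grip_width(),m.current_grip_force())
m.move_l(binpos(-.08,ZG+.14),max_speed=.1)
m.move_l([.40,0,.30],max_speed=.2)
m.dwell(.5); print(m.current_force(),m.current_time())
im,d=m.grab_frame("side"); a=im[120:280,300:500,::-1]
im,d=m.grab_frame("top"); W=cloud("top",d); b=im[200:400,350:600,::-1]
rect(W,(.38,.53),(-.33,-.08),(.14,.17),"bar")
cv2.imwrite("pics/s5.png",np.hstack([cv2.resize(a,(400,320)),cv2.resize(b,(400,320))]))
```

```text
0.0115 [-0.51 -0.3   1.73]
0.0105 [0.11 0.09 0.51]
0.01 [-0.48  1.14  9.14]
0.7034392938628449 0.0
[ 0.51141779 -0.1666846   0.28344829] 23.5917
bar 1094 c [ 437.4 -219.1] size [90.1 24.1] ang 5.45 zmed 159.5
```

View pics/s5.png

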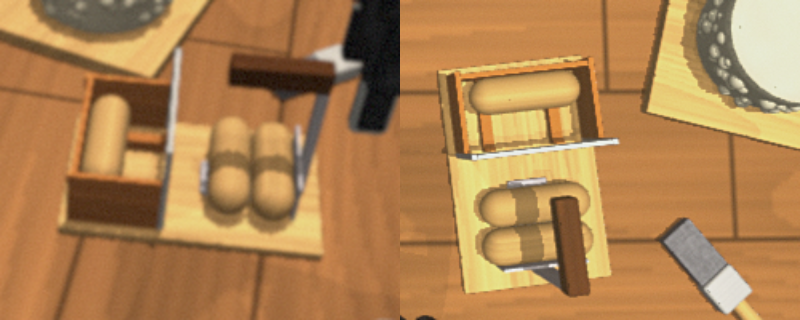

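Both views show the scoop standing on the landing board in front of the plate, with two level rests in it. The third rest is on the runners in the bin, and the gripper is clear.

```bash
python3 -c "
from bench import manip as m
print(m.sign_off(),m.current_time())"
```

```text
the job is handed in; nothing more can be done
the job is handed in; nothing more can be done
```

The job is handed in at about 24 s of the 51 s allowed: the smallest scoop stands released on the landing board with two level rests in it, the third was struck back into the bin, and the gripper is clear.

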